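Put the carver's round mallet away in its sprung bench holster

TASK

The carver's round mallet is standing in the wooden tool block. Lift it out and put it away in the bench holster: handle first down through the collar, then press it firmly home, with about 20 N on the collar and never more than 50 N, until the head beds on the collar's rubber buttons and the spring plungers have clicked into the groove under the head. Let go of it there, and do not shift the pigment pot that stands in front of them.

Things in the scene. Friction and masses are not known exactly. Their poses are not given: they have to be found in the camera images.
- round_mallet: Carver's round mallet, 154 mm long, 0.36 kg (+-25 %), round about its own z. Origin: centre of the handle's lower end; z runs up to the head. Handle pale wood and steel, 25 mm diameter, tapering over its last 16 mm to 16 mm at the end; groove of 17 mm diameter from 74 to 86 mm; 25 mm neck up to 105 mm. Starts handle down in the tool block, upright or leaning up to 0.12 rad.
- mallet_neck (a point): Point on the mallet's axis at the flat underside of its head, 105 mm above the handle's end; this face comes to bear on the collar's rubber buttons.
- mallet_grip (a point): Point on the mallet's axis 27 mm above the underside of the head. The head is a dark metal drum 54 mm in diameter and 49 mm high with straight sides from 4 to 41 mm above its underside. Pads centred on this point leave the fingertips clear of the collar when the head is home.
- tool_block: Wooden tool block, fixed, 110 (x) x 75 (y) x 50 mm high, origin under its centre. The mallet stands in its 34 mm wide, 45 mm deep hole at x = -27 mm, the handle's end 5 mm above the bench. The 22 mm hole at x = +27 mm is empty.
- holster: Bench holster, fixed, does not yield. Origin at bench height on the vertical axis of its collar. Grey foot plate 150 x 80 x 8 mm; post 16 mm in diameter and 154 mm high at x = +75 mm; on the post an aluminium collar 40 mm long, 41 mm outside, 47 mm at the rim, bore 27 mm, mouth flaring to 33 mm over its top 8 mm; three rubber buttons stand 2.5 mm proud of the rim.
- holster_axis (a point): The same point as the holster's origin (on the collar's axis, at bench height). How high the collar was clamped on the post is not reported and must be felt or seen: the tops of its rubber buttons lie anywhere from 125 to 150 mm above the bench. The collar stays there when pushed. The buttons give 1 mm under the mallet's weight, 1.4 mm under 10 N more, 1.6 mm under 20 N more.
- plunger_left (a joint): One of two round-nosed spring plungers that enter the bore from left and right, 26 mm below the buttons' tops: this one from the holster's +y side, its black knob 54 mm from the axis. Value: m pushed back. 0 to 0.001 = collar empty or nose in the mallet's groove; 0.003 to 0.005 = riding on the handle. Spring: 3 N out, 6 N on the handle.
- plunger_right (a joint): The plunger of the -y side, the same. With both on the handle it takes about 5 to 15 N to push the mallet through, and it sticks part-way if let go there. The noses snap into the groove just as the head reaches the buttons (play 2 mm); only there does the resistance rise steeply.
- pot: Bystander: pigment pot, 55 mm diameter, 64 mm high, grey-blue with a pale lid. Origin under its centre.

How it is judged:
By the outcome, as a careful person would: the job done as asked, in the order asked, and still so for the second after the job is handed in, with the robot touching nothing.
It also fails if it takes over 51 s, if anything falls off the work surface, if the arm or the gripper's body presses on something with over 40 N, if the wrist force passes 120 N, or if a joint passes its speed limit or range.

ROBOT

A 6-joint arm with a two-finger parallel gripper is mounted at the origin on a cart in front of the work surface, level with it; the furniture and walls round the work are solid. World frame = base frame: x ahead of the robot, y to its left, z up, the work surface at z = 0. Lengths are in m, angles in rad, forces in N, time in s.
With the tool pointing down it reaches from about 0.375 to 0.9 m from the base axis. Payload 3.1 kg.
Tool frame: the origin (TCP) lies between the finger pads; the fingertips stand manip.finger_overhang ahead of it and the grasp point (between the pads) lies 5 mm behind it (manip.finger_overhang is the distance from the TCP to the fingertips, in m); z points along the fingers, y is the line along which they close (so a half turn about z gives the same grasp; the last joint's range is limited). The gripper opens to 85 mm and grips with 20 to 120 N. Pads are 22 mm wide; open, the fingers measure 114 mm over their backs; the gripper's body (76 mm by 85 mm) begins 54 mm behind the grasp point. The pads swing forward as they close: fully open they stand 13 mm farther back than shut.
Start: joints at [-1.498, 0.527, 1.433, -0, 1.181, -0.178], TCP at [0.155, -0.605, 0.245] pointing down, gripper open.
Joint ranges: [-3.08, 3.08], [-0.75, 2.2], [0.22, 2.44], [-1.43, 4.57], [0, 2.65], [-2.85, 2.85]. Speed limits (rad/s): [2.79, 2.79, 3.14, 3.14, 3.14, 3.14].

INTERFACE

Orientations are given as a unit quaternion [x, y, z, w].
In Python, from station import manip gives the robot as it stands.
- The arm moves only by the tool drive_tool, never from a script. Its argument "plan" is a list of rows, each a list of 7 numbers: the shift along the tool's x, y, z in m, then the turn, a rotation vector about the tool's x, y, z in degrees, then the opening, from -1 (shut) to 1 (fully open). In form: [[x, y, z, wx, wy, wz, gripper], ...]. A call has 1 to 10 rows; each row shifts and turns the commanded pose from where the row before left it, along the tool's axes as they then stand; what a row does not reach is not made up. A row lasts 1/10 s, in which the tool goes at most 50 mm and 8.59 degrees, less where a joint would pass 70% of its speed; a pose out of reach is approached as far as the arm can. A call is refused whole if a number of a shift passes 0.05 or a number of a turn 8.59, either way. A call with a gripper value outside its range is refused whole. The fingers move at their own pace and stop on an object; "newtons" is the grip in N (left out, the last holds). Time passes only in rows, so rows that do not move let the fingers close. It gives the time, the measured TCP pose, the force, the opening and the grip force at its end, in the units of the state.
- manip.sense(): the state, without advancing time (a new reading comes with each control period).
- manip.snapshot(name): name is "scene" or "top" or "wrist"; returns a dict with "image" (400x640x3 uint8, red, green, blue), "z_map" (400x640 float32, m along the optical axis (not along the pixel's ray), 0 where there is no reading), "fov_y" (degrees; the focal length in pixels is half the picture's height over the tangent of half this angle, whatever the lens; pixels are square), "cx", "cy" (the principal point, pixels), "k1" (the pictures are not rectified: a ray, as slopes to the right and down, at radius r is drawn at 1 + k1 r^2 times it, then the intrinsics apply), "extrinsics" (4x4, takes a point from camera to world coordinates); the wrist camera has in their place "mount" (4x4, takes a point from camera to tool coordinates, whose origin is the TCP and whose axes are the flange's). Camera axes: x right, y up, looking along -z (the intrinsics and any distortion apply to the point x, -y, -z); pixel columns grow to the right and rows downward; lengths in m; the calibration is good to about 2 mm. A picture is of the moment at which its call begins: read the wrist's pose just before it.
- manip.sign_off(): hands the job in; it is judged then, once.
The state is a dict: "t": time; "q": joint angles; "qd": joint speeds; "tau": joint torques, N m; "tcp_pos": TCP position; "tool_rot": TCP orientation; "force": force on the tool from outside, world axes, zero at the start; "ft_torque": the same for the moment, N m; "finger_gap": opening from 0.0 (shut) to 1.0 (fully open); "gripper_force": force on a finger pad.
Only numpy, scipy, OpenCV 4.12 (cv2) and the standard library are available. Lean on these libraries where they do the work, as an engineer would, in place of code of your own. Each camera call takes 0.05 s, during which the arm holds its last target. There are 200 camera calls.

## Working session

There is one attempt and no reset: what is moved stays moved. The work goes in short steps, Python scripts to look and compute and a tool call to move; the robot and the scene stay as the last step left them, time stands still between calls to the robot, and variables do not carry over. Pictures are saved under pics/ and viewed, at most 10 in all, crops included, and the job is handed in when it is done.

Besides the shell and the picture viewer there is one more tool, called after "Call:" by a JSON object that holds its "method" and its "body", one argument or row to a line. drive_tool: Moves the arm, as the interface text tells. Its arguments: {"type":"object","properties":{"plan":{"type":"array"},"newtons":{"type":"number"}},"required":["plan"]}

```bash
ls; mkdir -p pics
cat > h.py <<'E'
from station import manip
import numpy as np, cv2
def snap(n):
    s=manip.sense(); d=manip.snapshot(n)
    if 'mount' in d:
        from scipy.spatial.transform import Rotation as R
        T=np.eye(4);T[:3,:3]=R.from_quat(s['tool_rot']).as_matrix();T[:3,3]=s['tcp_pos'];d['E']=T@d['mount']
    else: d['E']=np.array(d['extrinsics'])
    h=400;f=h/2/np.tan(np.radians(d['fov_y'])/2);d['f']=f
    return d
def cloud(d):
    f=d['f'];K=np.array([[f,0,d['cx']],[0,f,d['cy']],[0,0,1.]])
    v,u=np.mgrid[0:400,0:640].astype(float)
    p=cv2.undistortPoints(np.stack([u.ravel(),v.ravel()],1)[:,None],K,np.array([d['k1'],0,0,0.]))[:,0].reshape(400,640,2)
    z=d['z_map']; P=np.stack([p[...,0]*z,-p[...,1]*z,-z],-1)
    W=P@d['E'][:3,:3].T+d['E'][:3,3]; W[z==0]=np.nan
    return W
def save(d,n): cv2.imwrite('pics/'+n+'.png',d['image'][...,::-1])
E
python3 - <<'E'
from h import *
print(manip.sense(),manip.finger_overhang)
for n in ['scene','top']:
    d=snap(n);save(d,n+'0');W=cloud(d);np.save(n+'0.npy',W);print(n,d['fov_y'],d['k1'],d['E'][:3,3])
E
```

```text
pics
{'t': 0.0, 'q': array([-1.49854820e+00,  5.28453266e-01,  1.43390569e+00,  2.22882160e-05,
        1.18139348e+00, -1.78512849e-01]), 'qd': array([-0.00040488, -0.00091634, -0.00036613, -0.00205222, -0.00172702,
        0.00019109]), 'tau': array([ 4.14022497e-05, -4.42347443e+01, -1.78024918e+01, -2.12419486e-04,
        8.47096700e-03, -3.95451352e-06]), 'tcp_pos': array([ 0.15506452, -0.60475163,  0.24434043]), 'tool_rot': array([ 9.92150110e-01,  1.25047960e-01,  6.76407752e-05, -1.07781808e-03]), 'force': array([-0.39485121, -0.10087228,  0.16877921]), 'ft_torque': array([ 0.00702141,  0.01769264, -0.05093472]), 'gripper_force': 0.0, 'finger_gap': 1.0003539727518256} 0.014
scene 51.487551207352446 0.00712829067430485 [-0.04701774 -0.60449299  0.52483485]
top 50.16223742259895 0.040012096898249555 [ 0.41813653 -0.02586192  0.94533434]
```

View pics/scene0.png

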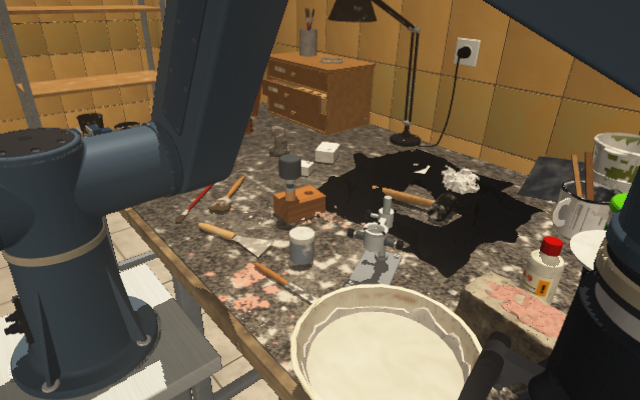

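View pics/top0.png

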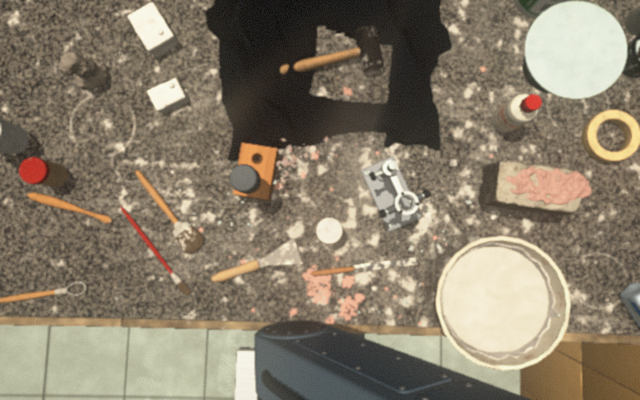

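The top view shows the mallet head at (245,178) in the orange block, the holster collar at about (406,203) with its post at about (383,165), and the pot lid at (330,231). The scene view agrees: mallet at (290,165), collar at (376,235). Next I'll measure from the depth data.

Run:
```python
from h import *
W=np.load('top0.npy');S=np.load('scene0.npy')
def rep(n,W,u0,u1,v0,v1,za,zb):
    P=W[v0:v1,u0:u1].reshape(-1,3);P=P[(P[:,2]>za)&(P[:,2]<zb)]
    if len(P)<5: print(n,len(P));return
    c,r=cv2.minEnclosingCircle(P[:,:2].astype(np.float32)); print(n,len(P),'mean',P.mean(0).round(4),'med z',np.median(P[:,2]).round(4),'circ',np.round(c,4),round(r,4),'bbox mid',((P.max(0)+P.min(0))/2).round(4))
    return P
rep('head top',W,220,270,155,205,.145,.2)
rep('block',W,225,285,135,205,.042,.056)
rep('pot',W,310,350,212,250,.055,.08)
P=rep('collar',W,385,430,180,225,.115,.2)
for a in np.arange(.1,.17,.004): print(round(a,3),((P[:,2]>a)&(P[:,2]<a+.004)).sum() if P is not None else 0,end=' ')
rep('post',W,360,400,145,185,.145,.17)
rep('foot',W,355,430,150,235,.004,.012)
rep('S head',S,275,305,150,185,.1,.2); rep('S collar',S,360,390,220,235,.1,.16)
# block corners
m=((W[...,2]>.042)&(W[...,2]<.056)).astype(np.uint8);m[:, :225]=0;m[:,285:]=0;m[:135]=0;m[205:]=0
P=W[m>0][:,:2].astype(np.float32);print('blockrect',cv2.minAreaRect(P*1000))
m=(W[...,2]>.003)&(W[...,2]<.013);m[:,:355]=0;m[:,432:]=0;m[:150]=0;m[238:]=0
P=W[m][:,:2].astype(np.float32);print('footrect',cv2.minAreaRect(P*1000))
I=cv2.imread('pics/top0.png');cv2.imwrite('pics/crop0.png',cv2.resize(I[130:250,215:440],None,fx=3.5,fy=3.5,interpolation=cv2.INTER_CUBIC))
```

```text
head top 654 mean [0.5053 0.1278 0.1567] med z 0.1572 circ [0.5064 0.1293] 0.0273 bbox mid [0.5058 0.1286 0.1538]
block 1163 mean [0.5406 0.117  0.0498] med z 0.0499 circ [0.5326 0.1254] 0.0656 bbox mid [0.5327 0.1263 0.0486]
pot 546 mean [ 0.4123 -0.034   0.0635] med z 0.0635 circ [ 0.4125 -0.0341] 0.0273 bbox mid [ 0.4127 -0.0338  0.0634]
collar 346 mean [ 0.4767 -0.1783  0.1213] med z 0.1225 circ [ 0.4816 -0.1719] 0.0363 bbox mid [ 0.4809 -0.1786  0.1214]
0.1 0 0.104 0 0.108 0 0.112 37 0.116 78 0.12 139 0.124 92 0.128 0 0.132 0 0.136 0 0.14 0 0.144 0 0.148 0 0.152 0 0.156 0 0.16 0 0.164 0 0.168 0 post 60 mean [ 0.5368 -0.1473  0.1532] med z 0.1536 circ [ 0.5373 -0.1479] 0.0079 bbox mid [ 0.5373 -0.1472  0.1511]
foot 1483 mean [ 0.4903 -0.1636  0.008 ] med z 0.008 circ [ 0.5061 -0.1689] 0.1105 bbox mid [ 0.5034 -0.1706  0.008 ]
S head 547 mean [0.4969 0.1179 0.1385] med z 0.1406 circ [0.5061 0.1281] 0.0281 bbox mid [0.5039 0.1269 0.1295]
S collar 330 mean [ 0.4799 -0.1738  0.1171] med z 0.119 circ [ 0.4915 -0.1726] 0.046 bbox mid [ 0.4918 -0.1717  0.1135]
blockrect ((533.0471801757812, 125.60832214355469), (75.1314468383789, 110.20880126953125), 82.5251235961914)
footrect ((497.1827697753906, -172.828369140625), (192.6904296875, 167.32623291015625), 1.5054543018341064)
```

View pics/crop0.png

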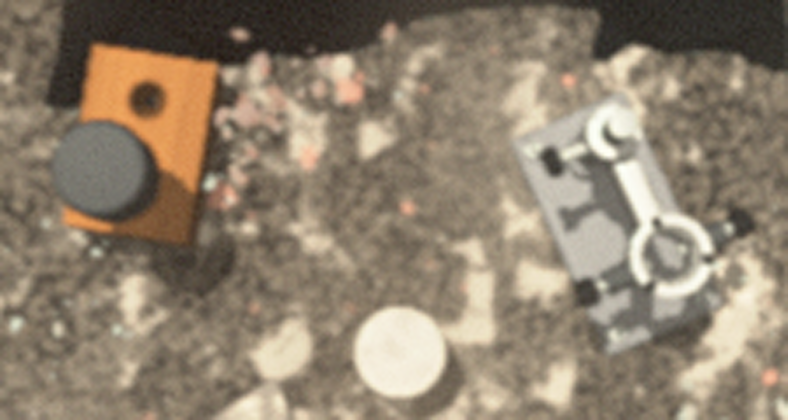

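The crop shows the collar bore at crop (671,254), i.e. full (406.7,202.6). Its knobs are at (738,222) and (590,290), and the post is at (612,130). The head sits almost exactly above the block's hole. I'll refine both fits.

Run:
```python
from h import *
from scipy.optimize import least_squares
W=np.load('top0.npy')
# average several frames
ds=[snap('top') for _ in range(3)]
W=np.nanmedian([cloud(d) for d in ds],0)
# collar: find center as best annulus: rim r 13.5..23.5
P=W[180:228,382:432].reshape(-1,3);
R=P[(P[:,2]>.114)&(P[:,2]<.16)]
post=np.array([.5373,-.1473])
c=np.array([.4705,-.1815])
def score(c):
    r=np.hypot(*(R[:,:2]-c).T); return ((r>.0165)&(r<.0235)).sum()-2*(r<.0145).sum()
g=[(score(np.array([x,y])),x,y) for x in np.arange(.455,.49,.0005) for y in np.arange(-.2,-.165,.0005)]
g.sort();b=np.array([t for t in g if t[0]>=g[-1][0]-2]);c=b[:,1:].mean(0)
print('collar',c,g[-1][0],'dist post',np.linalg.norm(c-post),'yaw',np.degrees(np.arctan2(*(post-c)[::-1])))
r=np.hypot(*(R[:,:2]-c).T);A=R[(r>.0165)&(r<.0235)]
print('rim z',np.percentile(A[:,2],[5,25,50,75,95,100]))
hz=np.histogram(A[:,2],bins=np.arange(.11,.16,.001));print(hz[0])
# foot by RGB-depth: plane z 6..10mm, near
m=(np.abs(W[...,2]-.008)<.0025);m[:,:355]=0;m[:,435:]=0;m[:148]=0;m[238:]=0
m=cv2.morphologyEx(m.astype(np.uint8),cv2.MORPH_OPEN,np.ones((3,3)))
k,l,st,_=cv2.connectedComponentsWithStats(m);m=l==1+st[1:,4].argmax()
r=cv2.minAreaRect((W[m][:,:2]*1000).astype(np.float32));print('foot',r)
# knobs
for n,(u,v) in {'k1':(215+738/3.5,130+222/3.5),'k2':(215+590/3.5,130+290/3.5)}.items():
    q=W[int(v)-2:int(v)+3,int(u)-2:int(u)+3].reshape(-1,3);print(n,np.nanmedian(q,0),q[:,2].max())
# head
P=W[155:207,218:272].reshape(-1,3);H=P[(P[:,2]>.13)]
T=H[H[:,2]>.154];
for z in (.145,.15,.154):
    Q=H[H[:,2]>z];print(z,len(Q),cv2.minEnclosingCircle(Q[:,:2].astype(np.float32)),Q.mean(0))
q=T[np.hypot(*(T[:,:2]-[.5064,.129]).T)<.02]
a=np.linalg.lstsq(np.c_[q[:,:2]-q[:,:2].mean(0),np.ones(len(q))],q[:,2],rcond=None)[0];print('slope',a)
```

```text
collar [ 0.47   -0.1795] 177 dist post 0.07460650105721353 yaw 25.569001885830115
rim z [0.12114951 0.12267879 0.12335093 0.12430103 0.125735   0.12702529]
[ 0  0  0  0  3  1  0  0  0  2  4 16 48 70 41 18  6  1  0  0  0  0  0  0
  0  0  0  0  0  0  0  0  0  0  0  0  0  0  0  0  0  0  0  0  0  0  0  0
  0]
foot ((506.56622314453125, -145.42196655273438), (85.28431701660156, 48.20136260986328), 26.419811248779297)
k1 [ 0.49073168 -0.21919883  0.10679157] 0.10999137663991432
k2 [ 0.45110527 -0.13788001  0.10787501] 0.10984352981729395
0.145 656 ((0.5062878727912903, 0.12958572804927826), 0.027077730745077133) [0.50524242 0.12780028 0.15670606]
0.15 635 ((0.5065507888793945, 0.12939293682575226), 0.026882566511631012) [0.50567527 0.12825874 0.15701504]
0.154 584 ((0.5060427784919739, 0.12930533289909363), 0.025820450857281685) [0.50607475 0.12873273 0.15741418]
slope [-0.00363921  0.00170361  0.15786531]
```

Run:
```python
from h import *
from scipy.spatial.transform import Rotation as R
S=np.load('scene0.npy');W=np.load('top0.npy')
s=manip.sense();a=s['tcp_pos'][:2];b=np.array([.5063,.1293])
for n,A in (('top',W),('scene',S)):
    P=A.reshape(-1,3);P=P[np.isfinite(P[:,0])]
    t=(P[:,:2]-a)@(b-a)/((b-a)@(b-a));d=np.linalg.norm(P[:,:2]-a-np.clip(t,0,1)[:,None]*(b-a),axis=1)
    for k in np.arange(0,1,.1):
        m=(d<.1)&(t>=k)&(t<k+.1)&(P[:,2]>0);print(n,round(k,1),m.sum(),P[m,2].max().round(3) if m.any() else 0)
print(R.from_quat(s['tool_rot']).as_matrix().round(4),s['tcp_pos'])
```

```text
top 0.0 704 0.005
top 0.1 1024 0.11
top 0.2 4753 0.109
top 0.3 4197 0.108
top 0.4 3489 0.109
top 0.5 4165 0.568
top 0.6 2322 0.127
top 0.7 2040 0.068
top 0.8 1783 0.064
top 0.9 2691 0.162
scene 0.0 20615 0.522
scene 0.1 0 0
scene 0.2 2622 0.107
scene 0.3 6774 0.107
scene 0.4 5440 0.107
scene 0.5 917 0.506
scene 0.6 1659 0.126
scene 0.7 1413 0.065
scene 0.8 383 0.063
scene 0.9 1954 0.159
[[ 9.687e-01  2.482e-01 -1.000e-04]
 [ 2.482e-01 -9.687e-01  1.100e-03]
 [ 2.000e-04 -1.000e-03 -1.000e+00]] [ 0.15510682 -0.60511001  0.2448412 ]
```

Call:
{"method": "drive_tool", "body": {
  "plan": [
    [0.013, -0.016, 0, 0, 0, 0, 1],
    [0.026, -0.031, 0, 0, 0, 0, 1],
    [0.026, -0.031, 0, 0, 0, 0, 1],
    [0.026, -0.031, 0, 0, 0, 0, 1],
    [0.026, -0.031, 0, 0, 0, 0, 1],
    [0.026, -0.031, 0, 0, 0, 0, 1],
    [0.026, -0.031, 0, 0, 0, 0, 1],
    [0.026, -0.031, 0, 0, 0, 0, 1],
    [0.026, -0.031, 0, 0, 0, 0, 1],
    [0.026, -0.031, 0, 0, 0, 0, 1]
  ]
}}

```text
t: 1.25
tcp_pos: [0.3217, -0.2569, 0.2455]
tool_rot: [0.992, 0.125, 0.0, 0.0]
force: [1.2, -0.0, -0.3]
finger_gap: 1.002
gripper_force: 0.0
```

Call:
{"method": "drive_tool", "body": {
  "plan": [
    [0.026, -0.031, 0, 0, 0, 0, 1],
    [0.026, -0.031, 0, 0, 0, 0, 1],
    [0.026, -0.031, 0, 0, 0, 0, 1],
    [0.026, -0.031, 0, 0, 0, 0, 1],
    [0.026, -0.031, 0, 0, 0, 0, 1],
    [0.026, -0.031, 0, 0, 0, 0, 1],
    [0.026, -0.031, 0, 0, 0, 0, 1],
    [0.026, -0.031, 0, 0, 0, 0, 1],
    [0.013, -0.016, 0, 0, 0, 0, 1],
    [0, 0, 0, 0, 0, 0, 1]
  ]
}}

```text
t: 2.25
tcp_pos: [0.4707, 0.0544, 0.2454]
tool_rot: [0.992, 0.127, 0.001, -0.0]
force: [-0.5, 0.5, 0.2]
finger_gap: 0.999
gripper_force: 0.0
```

Call:
{"method": "drive_tool", "body": {
  "plan": [
    [0.026, -0.031, 0, 0, 0, 0, 1],
    [0.026, -0.031, 0, 0, 0, 0, 1],
    [0.001, -0.001, 0, 0, 0, 0, 1],
    [0, 0, 0, 0, 0, 0, 1],
    [0, 0, 0, 0, 0, 0, 1]
  ]
}}

```text
t: 2.75
tcp_pos: [0.5046, 0.1252, 0.245]
tool_rot: [0.992, 0.125, -0.001, 0.0]
force: [-0.1, -0.4, -0.8]
finger_gap: 0.997
gripper_force: 0.0
```

Run:
```python
from h import *
d=snap('wrist');save(d,'w1');W=cloud(d);s=manip.sense();print(s['tcp_pos'],s['tool_rot'],s['force'])
P=W.reshape(-1,3);P=P[np.isfinite(P[:,0])]
for lo,hi in ((.15,.17),(.154,.17)):
    q=P[(P[:,2]>lo)&(P[:,2]<hi)&(np.hypot(P[:,0]-.506,P[:,1]-.129)<.045)]
    if len(q)>5: print(len(q),cv2.minEnclosingCircle(q[:,:2].astype(np.float32)),q.mean(0))
```

```text
[0.50463287 0.12506831 0.2451365 ] [ 9.92240072e-01  1.24334764e-01 -6.89346313e-04  1.73251232e-04] [-0.15219504  0.31481479  0.69394524]
3250 ((0.5088068246841431, 0.130662739276886), 0.027160342782735825) [0.51164929 0.13112367 0.1578998 ]
3056 ((0.5090908408164978, 0.13087640702724457), 0.026337971910834312) [0.51081619 0.1309955  0.15823928]
```

View pics/w1.png

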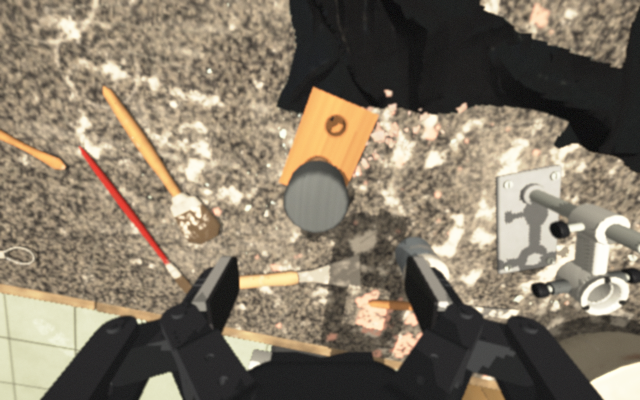

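The wrist view shows the head at (317,197), upright in the block. It agrees with the top camera to within about 2 mm. Descending to grasp.

Call:
{"method": "drive_tool", "body": {
  "plan": [
    [0.004, -0.004, 0, 0, 0, 0, 1],
    [0, 0, 0.02, 0, 0, 0, 1],
    [0, 0, 0.025, 0, 0, 0, 1],
    [0, 0, 0.025, 0, 0, 0, 1],
    [0, 0, 0.02, 0, 0, 0, 1],
    [0, 0, 0.015, 0, 0, 0, 1],
    [0, 0, 0.008, 0, 0, 0, 1],
    [0, 0, 0, 0, 0, 0, 1]
  ]
}}

```text
t: 3.6
tcp_pos: [0.5078, 0.1309, 0.1315]
tool_rot: [0.992, 0.125, -0.001, -0.0]
force: [-0.6, -0.0, -0.4]
finger_gap: 1.0
gripper_force: 0.0
```

Call:
{"method": "drive_tool", "body": {
  "plan": [
    [0, 0, 0, 0, 0, 0, 0.5],
    [0, 0, 0, 0, 0, 0, 0.3],
    [0, 0, 0, 0, 0, 0, 0.1],
    [0, 0, 0, 0, 0, 0, -0.1],
    [0, 0, 0, 0, 0, 0, -1],
    [0, 0, 0, 0, 0, 0, -1],
    [0, 0, 0, 0, 0, 0, -1]
  ],
  "newtons": 70
}}

```text
t: 4.3
tcp_pos: [0.5092, 0.1313, 0.1336]
tool_rot: [0.992, 0.125, 0.001, 0.0]
force: [-0.2, -0.9, 5.9]
finger_gap: 0.614
gripper_force: 72.7
```

Call:
{"method": "drive_tool", "body": {
  "plan": [
    [0, 0, -0.005, 0, 0, 0, -1],
    [0, 0, -0.01, 0, 0, 0, -1],
    [0, 0, -0.02, 0, 0, 0, -1],
    [0, 0, -0.025, 0, 0, 0, -1],
    [0, 0, -0.03, 0, 0, 0, -1],
    [0, 0, -0.03, 0, 0, 0, -1],
    [0, 0, -0.03, 0, 0, 0, -1],
    [0, 0, -0.02, 0, 0, 0, -1],
    [0, 0, -0.01, 0, 0, 0, -1],
    [0, 0, 0, 0, 0, 0, -1]
  ]
}}

```text
t: 5.3
tcp_pos: [0.5086, 0.1314, 0.3136]
tool_rot: [0.992, 0.125, 0.001, 0.0]
force: [-0.1, -0.6, -4.0]
finger_gap: 0.617
gripper_force: 74.0
```

Run:
```python
from h import *
from scipy.spatial.transform import Rotation as R
s=manip.sense();d=snap('top');e=snap('scene');save(e,'s2')
M=R.from_quat(s['tool_rot']).as_matrix();t=s['tcp_pos'];print(t,s['tool_rot'],s['force'],s['finger_gap'])
print('tool shift to above collar',M.T@(np.array([.470,-.1795,t[2]])-t))
# tilt of mallet handle, from scene depth
S=cloud(e);P=S.reshape(-1,3);P=P[np.isfinite(P[:,0])]
P=P[np.hypot(P[:,0]-t[0],P[:,1]-t[1])<.04]
print('lowest',P[P[:,2]>.1][:,2].min())
cam=e['E'][:3,3];
for z in np.arange(.165,.29,.01):
    q=P[(P[:,2]>z)&(P[:,2]<z+.01)]
    if len(q)>8:
        v=t[:2]-cam[:2];v/=np.linalg.norm(v);n=np.array([-v[1],v[0]])
        l=(q[:,:2]-t[:2])@n;dep=(q[:,:2]-t[:2])@v
        print(round(z,3),len(q),'lat mid',((l.max()+l.min())/2*1e3).round(1),'w',(np.ptp(l)*1e3).round(1),'near',(np.percentile(dep,10)*1e3).round(1))
```

```text
[0.50862794 0.13137783 0.31355771] [9.92142502e-01 1.25106284e-01 1.29154421e-03 6.91052787e-05] [-0.14581411 -0.63941964 -4.02793753] 0.6167541820855611
tool shift to above collar [-1.14593028e-01  2.91557124e-01 -1.57497753e-04]
lowest 0.18438168658756382
0.185 33 lat mid 2.1 w 20.9 near -13.8
0.195 40 lat mid 2.1 w 20.8 near -15.4
0.205 41 lat mid 3.2 w 23.0 near -15.0
0.215 48 lat mid 3.1 w 22.9 near -15.6
0.225 47 lat mid 3.0 w 22.9 near -14.8
0.235 46 lat mid 2.8 w 22.7 near -14.9
0.245 49 lat mid 2.8 w 22.6 near -14.6
0.255 41 lat mid 2.6 w 22.5 near -12.3
0.265 34 lat mid 2.5 w 22.3 near -14.3
0.275 50 lat mid 2.5 w 22.2 near -15.5
0.285 66 lat mid 2.3 w 52.9 near -28.9
```

Call:
{"method": "drive_tool", "body": {
  "plan": [
    [-0.01, 0.016, 0, 0, 0, 0, -1],
    [-0.022, 0.032, 0, 0, 0, 0, -1],
    [-0.022, 0.032, 0, 0, 0, 0, -1],
    [-0.022, 0.032, 0, 0, 0, 0, -1],
    [-0.022, 0.032, 0, 0, 0, 0, -1],
    [-0.022, 0.032, 0, 0, 0, 0, -1],
    [-0.022, 0.032, 0, 0, 0, 0, -1],
    [-0.022, 0.032, 0, 0, 0, 0, -1],
    [-0.022, 0.032, 0, 0, 0, 0, -1],
    [-0.01, 0.016, 0, 0, 0, 0, -1]
  ]
}}

```text
t: 6.4
tcp_pos: [0.3883, -0.1985, 0.3109]
tool_rot: [0.992, 0.124, -0.001, -0.001]
force: [0.3, -0.3, -3.4]
finger_gap: 0.617
gripper_force: 74.4
```

Call:
{"method": "drive_tool", "body": {
  "plan": [
    [0, 0.003, 0, 0, 0, 0, -1],
    [0, 0, 0, 0, 0, 0, -1],
    [0, 0, 0, 0, 0, 0, -1]
  ]
}}

```text
t: 6.7
tcp_pos: [0.3905, -0.198, 0.3115]
tool_rot: [0.992, 0.125, -0.001, -0.001]
force: [-0.3, -0.1, -4.0]
finger_gap: 0.615
gripper_force: 74.4
```

Run:
```python
from h import *
d=snap('wrist');save(d,'w2');s=manip.sense();print(s['tcp_pos'],s['tool_rot'],s['force'])
W=cloud(d)
P=W.reshape(-1,3);P=P[np.isfinite(P[:,0])]
R=P[(P[:,2]>.114)&(P[:,2]<.14)&(np.hypot(P[:,0]-.47,P[:,1]+.18)<.05)]
def score(c):
    r=np.hypot(*(R[:,:2]-c).T); return ((r>.0165)&(r<.0235)).sum()-2*(r<.0145).sum()
g=[(score(np.array([x,y])),x,y) for x in np.arange(.455,.49,.0005) for y in np.arange(-.2,-.165,.0005)]
g.sort();b=np.array([t for t in g if t[0]>=g[-1][0]-4]);c=b[:,1:].mean(0)
print(len(R),'collar',c,g[-1][0]);r=np.hypot(*(R[:,:2]-c).T);print(np.histogram(R[(r>.0165)&(r<.0235),2],np.arange(.114,.14,.001))[0])
q=P[(P[:,2]>.15)&(P[:,2]<.16)&(np.hypot(P[:,0]-.537,P[:,1]+.147)<.02)];print('post',len(q),q.mean(0),cv2.minEnclosingCircle(q[:,:2].astype(np.float32)) if len(q) else 0)
```

```text
[ 0.39062525 -0.19790213  0.31173373] [ 9.92063491e-01  1.25734032e-01 -4.63397242e-04 -8.76298726e-04] [ 0.25812705  0.19666089 -2.84004268]
1444 collar [ 0.47233333 -0.18      ] 551
[  0   1   1   4   0   0   1   5  22 175 341 136  53  19   2   0   0   0
   0   0   0   0   0   0   0   0]
post 307 [ 0.53811154 -0.14811288  0.15498618] ((0.5390385985374451, -0.14800387620925903), 0.008123950101435184)
```

View pics/w2.png

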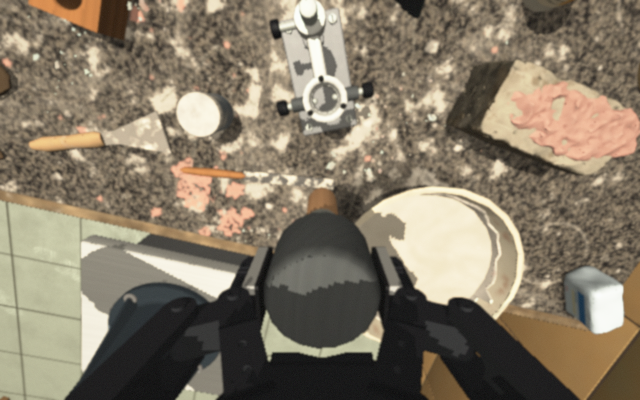

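The wrist view shows the collar at (324,98), the post at (309,12), and the mallet head held straight at (321,280) between the pads. I'll measure the held mallet in the tool frame from the same camera.

Run:
```python
from h import *
from scipy.spatial.transform import Rotation as Ro
s=manip.sense();d=snap('wrist');W=cloud(d);M=Ro.from_quat(s['tool_rot']).as_matrix();t=s['tcp_pos']
P=W.reshape(-1,3);P=P[np.isfinite(P[:,0])];T=(P-t)@M
h=T[(np.abs(T[:,2]+.026)<.006)&(np.hypot(T[:,0],T[:,1])<.045)]
print('top z',np.median(h[:,2]))
g=h[np.abs(h[:,1])<.024]
for lo,hi in((-.032,-.02),(-.03,-.025)):
    q=h[(h[:,2]>lo)&(h[:,2]<hi)&(np.hypot(h[:,0],h[:,1])<.032)];print(len(q),q.min(0),q.max(0),cv2.minEnclosingCircle(q[:,:2].astype(np.float32)))
q=g[np.hypot(g[:,0],g[:,1])<.018];a=np.linalg.lstsq(np.c_[q[:,:2],np.ones(len(q))],q[:,2],rcond=None)[0];print('slope',a)
hd=T[(T[:,2]>.03)&(T[:,2]<.14)&(np.hypot(T[:,0],T[:,1])<.03)]
print('handle',len(hd))
for z in np.arange(.03,.14,.01):
    k=hd[(hd[:,2]>z)&(hd[:,2]<z+.01)]
    if len(k)>5: print(round(z,3),len(k),k[:,1].min(),k[:,1].max(),k[:,0].max())
c=np.array([.4723,-.180,t[2]]);print('shift by wrist',M.T@(c-t),'by top',M.T@(np.array([.470,-.1795,t[2]])-t))
```

```text
top z -0.025003639459025694
10150 [-0.02522419 -0.02999441 -0.03192314] [ 0.02599997  0.03066808 -0.02000419] ((0.003703758819028735, 3.932425534003414e-05), 0.03102777525782585)
5049 [-0.02277953 -0.02992151 -0.0299932 ] [ 0.02375592  0.03066808 -0.02500001] ((0.003698895685374737, 7.378069858532399e-05), 0.030994946137070656)
slope [ 0.00861407 -0.00251708 -0.02546638]
handle 652
0.05 32 -0.006725116724006824 0.007184384613830104 0.01163486003725704
0.06 131 -0.010080645065645731 0.01111944940456625 0.012062313258882127
0.07 134 -0.01115335729210696 0.012407016652150618 0.01182214916991391
0.08 121 -0.01173102676044284 0.012565661832087108 0.011820736191000918
0.09 109 -0.011316665998519819 0.01246138170985435 0.012179739034979067
0.1 94 -0.011737804719821278 0.012197654358029577 0.011743201955426014
0.11 30 -0.007695010278849607 0.012262348939854034 0.011421606214028587
shift by wrist [ 8.35584189e-02  3.03944868e-03 -6.40528024e-05] by top [ 8.14558781e-02  1.98147410e-03 -6.06201829e-05]
```

Call:
{"method": "drive_tool", "body": {
  "plan": [
    [0.012, 0.001, 0, 0, 0, 0, -1],
    [0.025, 0.001, 0, 0, 0, 0, -1],
    [0.025, 0.001, 0, 0, 0, 0, -1],
    [0.016, 0, 0, 0, 0, 0, -1],
    [0.005, 0, 0, 0, 0, 0, -1],
    [0, 0, 0.02, 0, 0, 0, -1],
    [0, 0, 0.015, 0, 0, 0, -1],
    [0, 0, 0.01, 0, 0, 0, -1],
    [0, 0, 0, 0, 0, 0, -1],
    [0, 0, 0, 0, 0, 0, -1]
  ]
}}

```text
t: 7.8
tcp_pos: [0.4719, -0.1817, 0.2676]
tool_rot: [0.992, 0.125, 0.0, 0.0]
force: [0.0, -0.4, -3.1]
finger_gap: 0.614
gripper_force: 74.5
```

Run:
```python
from h import *
from scipy.spatial.transform import Rotation as Ro
s=manip.sense();t=s['tcp_pos'];M=Ro.from_quat(s['tool_rot']).as_matrix()
print(t,s['force'],M.T@(np.array([.4720,-.1799,t[2]])-t))
d=snap('scene');I=d['image'][170:290,310:470,::-1];cv2.imwrite('pics/s3.png',cv2.resize(I,None,fx=4,fy=4,interpolation=cv2.INTER_CUBIC))
```

```text
[ 0.47188622 -0.18171081  0.26755807] [ 0.02365682 -0.36417527 -3.07240447] [ 5.59440814e-04 -1.72598178e-03 -3.54614216e-07]
```

View pics/s3.png

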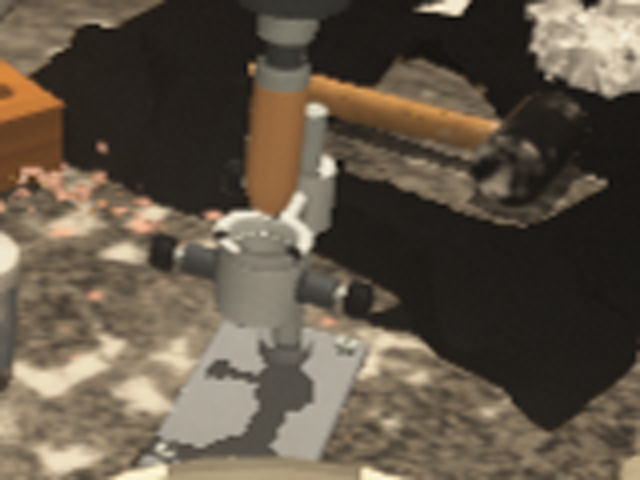

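The handle tip hovers over the bore at crop (272,205) against the collar centre at (263,235), so it's about 2 mm too far to -y. I'll correct that and enter the mouth.

Call:
{"method": "drive_tool", "body": {
  "plan": [
    [0.001, -0.002, 0, 0, 0, 0, -1],
    [0, 0, 0.008, 0, 0, 0, -1],
    [0, 0, 0.008, 0, 0, 0, -1],
    [0, 0, 0.005, 0, 0, 0, -1],
    [0, 0, 0.003, 0, 0, 0, -1],
    [0, 0, 0, 0, 0, 0, -1]
  ]
}}

```text
t: 8.45
tcp_pos: [0.472, -0.1792, 0.2426]
tool_rot: [0.992, 0.125, -0.001, -0.001]
force: [0.1, -1.1, -4.4]
finger_gap: 0.618
gripper_force: 74.5
```

Call:
{"method": "drive_tool", "body": {
  "plan": [
    [0, 0, 0.003, 0, 0, 0, -1],
    [0, 0, 0.002, 0, 0, 0, -1],
    [0, 0, 0, 0, 0, 0, -1]
  ]
}}

```text
t: 8.75
tcp_pos: [0.4722, -0.1793, 0.2381]
tool_rot: [0.992, 0.125, -0.0, -0.0]
force: [-0.3, -0.6, -3.3]
finger_gap: 0.62
gripper_force: 74.5
```

Call:
{"method": "drive_tool", "body": {
  "plan": [
    [0, 0, 0.002, 0, 0, 0, -1],
    [0, 0, 0.002, 0, 0, 0, -1],
    [0, 0, 0.002, 0, 0, 0, -1],
    [0, 0, 0, 0, 0, 0, -1]
  ]
}}

```text
t: 9.15
tcp_pos: [0.4721, -0.1793, 0.232]
tool_rot: [0.992, 0.125, -0.0, -0.0]
force: [-0.0, 0.2, -4.2]
finger_gap: 0.616
gripper_force: 74.5
```

Call:
{"method": "drive_tool", "body": {
  "plan": [
    [0, 0, 0.002, 0, 0, 0, -1],
    [0, 0, 0.002, 0, 0, 0, -1],
    [0, 0, 0, 0, 0, 0, -1]
  ]
}}

```text
t: 9.45
tcp_pos: [0.4725, -0.1795, 0.2282]
tool_rot: [0.992, 0.125, 0.0, 0.0]
force: [1.2, -1.3, -3.7]
finger_gap: 0.615
gripper_force: 74.4
```

Call:
{"method": "drive_tool", "body": {
  "plan": [
    [0, 0, 0.002, 0, 0, 0, -1],
    [0, 0, 0.001, 0, 0, 0, -1],
    [0, 0, 0, 0, 0, 0, -1]
  ]
}}

```text
t: 9.75
tcp_pos: [0.4729, -0.1797, 0.2262]
tool_rot: [0.992, 0.125, 0.001, 0.001]
force: [-0.1, 0.1, 5.0]
finger_gap: 0.614
gripper_force: 74.7
```

Call:
{"method": "drive_tool", "body": {
  "plan": [
    [0, 0, 0.002, 0, 0, 0, -1],
    [0, 0, 0, 0, 0, 0, -1]
  ]
}}

```text
t: 9.95
tcp_pos: [0.472, -0.1794, 0.2229]
tool_rot: [0.992, 0.125, -0.0, 0.0]
force: [-0.5, -1.7, 0.9]
finger_gap: 0.615
gripper_force: 74.6
```

Call:
{"method": "drive_tool", "body": {
  "plan": [
    [0, 0, 0.002, 0, 0, 0, -1],
    [0, 0, 0.002, 0, 0, 0, -1],
    [0, 0, 0.001, 0, 0, 0, -1],
    [0, 0, 0, 0, 0, 0, -1]
  ]
}}

```text
t: 10.35
tcp_pos: [0.4728, -0.179, 0.218]
tool_rot: [0.992, 0.125, 0.001, -0.0]
force: [2.2, 1.0, -0.5]
finger_gap: 0.618
gripper_force: 74.8
```

Call:
{"method": "drive_tool", "body": {
  "plan": [
    [0, 0, 0.002, 0, 0, 0, -1],
    [0, 0, 0.002, 0, 0, 0, -1],
    [0, 0, 0.002, 0, 0, 0, -1],
    [0, 0, 0, 0, 0, 0, -1]
  ]
}}

```text
t: 10.75
tcp_pos: [0.4722, -0.1796, 0.212]
tool_rot: [0.992, 0.125, -0.0, 0.0]
force: [0.5, 0.6, 0.3]
finger_gap: 0.618
gripper_force: 75.0
```

Call:
{"method": "drive_tool", "body": {
  "plan": [
    [0, 0, 0.003, 0, 0, 0, -1],
    [0, 0, 0.003, 0, 0, 0, -1],
    [0, 0, 0.003, 0, 0, 0, -1],
    [0, 0, 0.003, 0, 0, 0, -1]
  ]
}}

```text
t: 11.15
tcp_pos: [0.4724, -0.1797, 0.2004]
tool_rot: [0.992, 0.125, 0.0, 0.0]
force: [0.1, 0.0, 4.8]
finger_gap: 0.614
gripper_force: 75.5
```

Call:
{"method": "drive_tool", "body": {
  "plan": [
    [0, 0, 0.003, 0, 0, 0, -1],
    [0, 0, 0.003, 0, 0, 0, -1],
    [0, 0, 0.003, 0, 0, 0, -1],
    [0, 0, 0.003, 0, 0, 0, -1],
    [0, 0, 0, 0, 0, 0, -1]
  ]
}}

```text
t: 11.65
tcp_pos: [0.4719, -0.1792, 0.187]
tool_rot: [0.992, 0.125, -0.001, -0.0]
force: [-0.2, -2.0, -7.0]
finger_gap: 0.616
gripper_force: 74.7
```

Call:
{"method": "drive_tool", "body": {
  "plan": [
    [0, 0, 0.003, 0, 0, 0, -1],
    [0, 0, 0.003, 0, 0, 0, -1],
    [0, 0, 0.003, 0, 0, 0, -1],
    [0, 0, 0.003, 0, 0, 0, -1],
    [0, 0, 0.003, 0, 0, 0, -1],
    [0, 0, 0.003, 0, 0, 0, -1]
  ]
}}

```text
t: 12.25
tcp_pos: [0.4728, -0.1793, 0.1703]
tool_rot: [0.992, 0.125, 0.001, 0.0]
force: [1.2, -0.1, 3.2]
finger_gap: 0.616
gripper_force: 75.5
```

Call:
{"method": "drive_tool", "body": {
  "plan": [
    [0, 0, 0.002, 0, 0, 0, -1],
    [0, 0, 0.002, 0, 0, 0, -1],
    [0, 0, 0.002, 0, 0, 0, -1]
  ]
}}

```text
t: 12.55
tcp_pos: [0.4726, -0.1795, 0.1645]
tool_rot: [0.992, 0.125, 0.0, 0.0]
force: [0.4, -0.4, 9.5]
finger_gap: 0.618
gripper_force: 75.9
```

Call:
{"method": "drive_tool", "body": {
  "plan": [
    [0, 0, 0.002, 0, 0, 0, -1],
    [0, 0, 0.002, 0, 0, 0, -1],
    [0, 0, 0.002, 0, 0, 0, -1],
    [0, 0, 0.001, 0, 0, 0, -1]
  ]
}}

```text
t: 12.95
tcp_pos: [0.4719, -0.1792, 0.1563]
tool_rot: [0.992, 0.125, -0.001, -0.0]
force: [0.1, -1.3, -7.9]
finger_gap: 0.618
gripper_force: 75.0
```

Call:
{"method": "drive_tool", "body": {
  "plan": [
    [0, 0, 0.001, 0, 0, 0, -1],
    [0, 0, 0.001, 0, 0, 0, -1],
    [0, 0, 0.001, 0, 0, 0, -1]
  ]
}}

```text
t: 13.25
tcp_pos: [0.4718, -0.1794, 0.1537]
tool_rot: [0.992, 0.125, -0.001, -0.0]
force: [0.4, -0.0, -3.6]
finger_gap: 0.615
gripper_force: 74.7
```

Call:
{"method": "drive_tool", "body": {
  "plan": [
    [0, 0, 0.001, 0, 0, 0, -1],
    [0, 0, 0.001, 0, 0, 0, -1]
  ]
}}

```text
t: 13.45
tcp_pos: [0.4722, -0.1795, 0.1522]
tool_rot: [0.992, 0.125, -0.0, 0.0]
force: [-0.9, -2.5, -2.8]
finger_gap: 0.615
gripper_force: 74.7
```

Call:
{"method": "drive_tool", "body": {
  "plan": [
    [0, 0, 0.001, 0, 0, 0, -1],
    [0, 0, 0, 0, 0, 0, -1]
  ]
}}

```text
t: 13.65
tcp_pos: [0.4724, -0.1794, 0.1514]
tool_rot: [0.992, 0.125, 0.0, 0.0]
force: [1.0, -1.2, -4.6]
finger_gap: 0.617
gripper_force: 74.8
```

Call:
{"method": "drive_tool", "body": {
  "plan": [
    [0, 0, 0.001, 0, 0, 0, -1],
    [0, 0, 0, 0, 0, 0, -1]
  ]
}}

```text
t: 13.85
tcp_pos: [0.4726, -0.1793, 0.1504]
tool_rot: [0.992, 0.125, 0.0, 0.0]
force: [1.0, -1.4, -3.9]
finger_gap: 0.619
gripper_force: 74.9
```

Call:
{"method": "drive_tool", "body": {
  "plan": [
    [0, 0, 0.001, 0, 0, 0, -1],
    [0, 0, 0, 0, 0, 0, -1]
  ]
}}

```text
t: 14.05
tcp_pos: [0.4726, -0.1794, 0.1494]
tool_rot: [0.992, 0.125, 0.0, 0.0]
force: [0.9, -1.2, -2.1]
finger_gap: 0.617
gripper_force: 74.9
```

Call:
{"method": "drive_tool", "body": {
  "plan": [
    [0, 0, 0.0007, 0, 0, 0, -1],
    [0, 0, 0, 0, 0, 0, -1]
  ]
}}

```text
t: 14.25
tcp_pos: [0.4726, -0.1794, 0.1493]
tool_rot: [0.992, 0.125, 0.0, 0.0]
force: [0.2, -0.7, 4.2]
finger_gap: 0.613
gripper_force: 75.6
```

Call:
{"method": "drive_tool", "body": {
  "plan": [
    [0, 0, 0.0005, 0, 0, 0, -1],
    [0, 0, 0, 0, 0, 0, -1]
  ]
}}

```text
t: 14.45
tcp_pos: [0.4727, -0.1794, 0.1491]
tool_rot: [0.992, 0.125, 0.001, 0.0]
force: [-0.5, 0.9, 7.7]
finger_gap: 0.612
gripper_force: 75.9
```

Call:
{"method": "drive_tool", "body": {
  "plan": [
    [0, 0, 0.0005, 0, 0, 0, -1],
    [0, 0, 0, 0, 0, 0, -1]
  ]
}}

```text
t: 14.65
tcp_pos: [0.4727, -0.1794, 0.1491]
tool_rot: [0.992, 0.125, 0.001, 0.0]
force: [-2.7, 0.3, 11.6]
finger_gap: 0.614
gripper_force: 76.2
```

Call:
{"method": "drive_tool", "body": {
  "plan": [
    [0, 0, 0.0007, 0, 0, 0, -1],
    [0, 0, 0, 0, 0, 0, -1]
  ]
}}

```text
t: 14.85
tcp_pos: [0.4727, -0.1794, 0.149]
tool_rot: [0.992, 0.125, 0.001, 0.0]
force: [-1.8, 1.5, 14.9]
finger_gap: 0.619
gripper_force: 76.9
```

Call:
{"method": "drive_tool", "body": {
  "plan": [
    [0, 0, 0.0003, 0, 0, 0, -1],
    [0, 0, 0, 0, 0, 0, -1],
    [0, 0, 0, 0, 0, 0, -1],
    [0, 0, 0, 0, 0, 0, -1],
    [0, 0, 0, 0, 0, 0, -1]
  ]
}}

```text
t: 15.35
tcp_pos: [0.4727, -0.1794, 0.1489]
tool_rot: [0.992, 0.125, 0.001, 0.001]
force: [-2.2, 1.2, 17.3]
finger_gap: 0.616
gripper_force: 76.8
```

Run:
```python
from h import *
s=manip.sense();print(s['tcp_pos'],s['force'],s['ft_torque'])
d=snap('scene');I=d['image'][170:290,310:470,::-1];cv2.imwrite('pics/s4.png',cv2.resize(I,None,fx=4,fy=4,interpolation=cv2.INTER_CUBIC))
```

```text
[ 0.47272028 -0.17938797  0.14894695] [-2.15240908  1.24103967 17.29983596] [0.31311798 0.49505454 0.06126939]
```

View pics/s4.png

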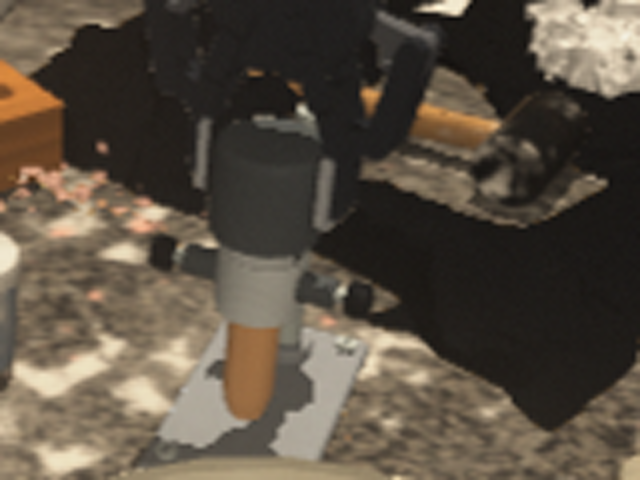

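The head sits flush on the collar rim at crop (262,250). The knobs at (162,252) and (356,297) are back in their empty-collar positions, and the load on the collar is about 21 N. Releasing.

Call:
{"method": "drive_tool", "body": {
  "plan": [
    [0, 0, 0, 0, 0, 0, 0.5],
    [0, 0, 0, 0, 0, 0, 1],
    [0, 0, 0, 0, 0, 0, 1],
    [0, 0, 0, 0, 0, 0, 1],
    [0, 0, 0, 0, 0, 0, 1],
    [0, 0, 0, 0, 0, 0, 1]
  ],
  "newtons": 20
}}

```text
t: 16.0
tcp_pos: [0.4722, -0.1793, 0.1464]
tool_rot: [0.992, 0.125, -0.0, -0.0]
force: [-0.8, 0.5, -0.4]
finger_gap: 1.003
gripper_force: 0.0
```

Call:
{"method": "drive_tool", "body": {
  "plan": [
    [0, 0, -0.005, 0, 0, 0, 1],
    [0, 0, -0.01, 0, 0, 0, 1],
    [0, 0, -0.02, 0, 0, 0, 1],
    [0, 0, -0.03, 0, 0, 0, 1],
    [0, 0, -0.03, 0, 0, 0, 1],
    [0, 0, -0.03, 0, 0, 0, 1],
    [-0.03, 0, -0.01, 0, 0, 0, 1],
    [-0.04, 0, 0, 0, 0, 0, 1],
    [-0.02, 0, 0, 0, 0, 0, 1],
    [0, 0, 0, 0, 0, 0, 1]
  ]
}}

```text
t: 17.0
tcp_pos: [0.383, -0.2015, 0.2825]
tool_rot: [0.992, 0.124, -0.0, 0.0]
force: [0.4, 0.1, 0.2]
finger_gap: 1.002
gripper_force: 0.0
```

Run:
```python
from h import *
s=manip.sense();print(s['t'],s['tcp_pos'],s['force'],s['finger_gap'])
d=snap('scene');S=cloud(d);I=d['image'][170:290,310:470,::-1];cv2.imwrite('pics/s5.png',cv2.resize(I,None,fx=4,fy=4,interpolation=cv2.INTER_CUBIC))
for n in('wrist','top'):
    P=cloud(snap(n)).reshape(-1,3);P=P[np.isfinite(P[:,0])]
    q=P[(P[:,2]>.15)&(P[:,2]<.19)&(np.hypot(P[:,0]-.472,P[:,1]+.18)<.032)]
    print(n,len(q),np.median(q[:,2]) if len(q) else 0,cv2.minEnclosingCircle(q[:,:2].astype(np.float32)) if len(q) else 0)
    k=q[np.hypot(*(q[:,:2]-q[:,:2].mean(0)).T)<.018]
    if len(k)>9: print(np.linalg.lstsq(np.c_[k[:,:2]-k[:,:2].mean(0),np.ones(len(k))],k[:,2],rcond=None)[0])
    q=P[(P[:,2]>.057)&(P[:,2]<.07)&(np.hypot(P[:,0]-.4125,P[:,1]+.034)<.04)];print('pot',len(q),cv2.minEnclosingCircle(q[:,:2].astype(np.float32)) if len(q) else 0)
```

```text
17.0 [ 0.38300611 -0.20148641  0.28252124] [0.40250881 0.08928353 0.21148223] 1.0024738189373117
wrist 3858 0.1744494566639203 ((0.4722882807254791, -0.17995218932628632), 0.02692582458257675)
[-8.96678740e-04  1.18757267e-04  1.75009582e-01]
pot 1953 ((0.41520223021507263, -0.033766165375709534), 0.02777770161628723)
top 713 0.17310617522706273 ((0.4698999524116516, -0.18006710708141327), 0.026874395087361336)
[ 0.00782162 -0.02421584  0.17396669]
pot 545 ((0.41238757967948914, -0.03401152417063713), 0.027323929592967033)
```

View pics/s5.png

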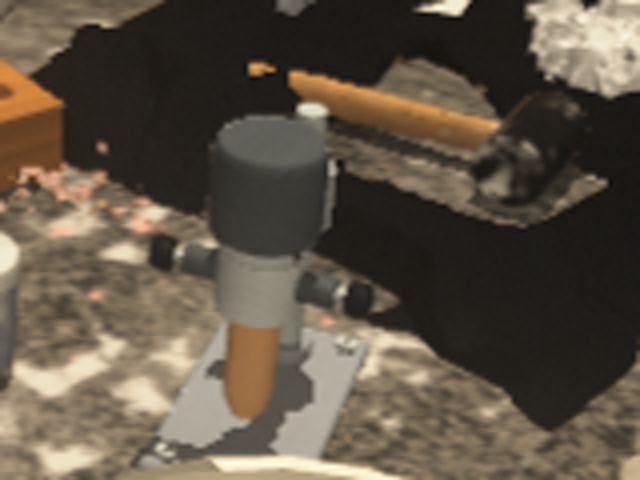

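The released mallet stands upright with its head on the collar (crop (268,185)). The head top is at 174–175 mm, so its underside is at about 125.5 mm. The knobs are in, and the pot has not moved.

```bash
python3 -c "
from station import manip
print(manip.sign_off())"
```

```text
the job is handed in; nothing more can be done
None
```

The mallet is home in the holster and released: pressed with about 21 N on the collar, head bedded on the buttons and the plunger knobs back in. The pot has not moved, and I handed the job in at about 17 s.

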